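Feed one resin mount from the rocker-gate chute into the pick-up shuttle

TASK

Hand out one specimen from the feeder: push the shuttle along its runner until it is fully home against the foot of the chute, then press the lever's finger pad all the way down and keep it down until the first specimen has rolled out into the shuttle, and let the lever come up again so that the gate is shut. Only that one specimen may leave the chute, and it must not drop on the bench. Do not touch the specimens, and leave everything else on the bench where it is.

Things in the scene. Friction and masses are not known exactly. Their poses are not given: they have to be found in the camera images.
- feeder: Specimen feeder, fixed to the bench: grey base plate (x -78 to 34, y -195 to 120 mm, 8 mm thick) with an inclined aluminium chute. Origin on the bench under the middle of the chute's width, at the gate; z up, +y up the chute, -y toward the shuttle, -x the finger pad's side, turned roughly to the robot. Posts at x -60, y -14 and 41, up to z 71, carry the lever's shaft.
- gate_line (a point): Point on the chute's running floor at the gate, 50 mm above the bench, axes as the feeder's. The chute is 25 mm wide outside, runs from y -36 to 104 mm, slopes 12 degrees down toward -y; floor at z 42 at its outlet; walls 20 mm high. The steel gate bar crosses it here, in front of the first specimen, its top 77 mm above the bench (its far end about 102 mm when lifted).
- lever (a joint): Rocking lever on a shaft parallel to the chute, 60 mm to its -x side. 0 rad = at rest, gate shut; 0.32 = pad fully down at its stop. It lifts the gate bar and raises a pin behind the first specimen that holds back the others. A specimen passes from about 0.26 rad and rolls out within 1 s. A spring returns it: about 2 N at the start, 4 N fully down.
- lever_pad (a point): Centre of the top of the lever's round finger pad (32 mm across, black rubber, level at rest), 115 mm to the -x side of the chute's middle line, about 72 mm above the bench at rest. It moves with the lever, about 17 mm down when fully pressed. Nothing under it but the bench.
- shuttle (a joint): Shuttle, a small aluminium carriage sliding on a runner along the feeder's y axis. 0 m = home, against the foot of the chute; values are how far it stands out from there (toward the feeder's -y), up to 0.08. About 1.5 N slides it; it stays where it is left.
- shuttle_push (a point): Middle of the outer (feeder -y) face of the shuttle's black thumb plate, 50 mm above the bench. The plate is upright, 44 mm wide (x), from z 32 to z 68 mm. Pushing it toward the feeder's +y moves the shuttle home. The runner's outer stop beyond it is only 20 mm high.
- shuttle_seat (a point): Where the centre line of a specimen lies when it stands seated in the shuttle's pocket, 25 mm inside the thumb plate's outer face, 48 mm above the bench. Axes as the feeder's. The pocket is 22 mm wide, its walls reach 54 mm above the bench, open at the chute's side.
- mount_a: First (lowest) specimen in the chute, waiting at the gate: round resin mount, 30 mm diameter, 16 mm thick, 29 g, standing on its rim with its axis across the chute. Origin at the centre of its back face (on its axis, 8 mm from its middle); its z is its axis, to the polished face.
- mount_b: Second specimen in the chute, 30 mm diameter, 16 mm thick, directly uphill of the first, 30 mm from it. Origin as for the first.
- mount_c: Third specimen in the chute, 30 mm diameter, 15 mm thick, uphill of the second. Origin as for the first.
- lens_can: Bystander: screw canister, 38 mm diameter, 54 mm high, standing on the bench beside the feeder. Origin under its centre.
- big_specimen: Bystander: resin mount, 38 mm diameter, 20 mm high, lying flat beside the feeder. Origin under its centre.
- iron_coupon: Bystander: cut iron block 18 x 45 x 16 mm behind the feeder. Origin under its centre.
- slide_box: Bystander: box of slides 30 x 82 x 36 mm at the left behind the feeder. Origin under its centre.
- petri_dish: Bystander: shallow glass dish, 88 mm diameter, 15 mm high, to the right. Origin under its centre.
- etchant_bottle: Bystander: small dropper bottle, 34 mm diameter, 102 mm high, at the left behind the feeder. Origin under its centre.
- microscope: Cream-coloured inverted microscope, fixed, standing to the left of the feeder (world y about 0.29 to 0.71 m, x 0.38 to 0.90 m) and 0.37 m high, its two eyepieces toward the robot. Origin under its centre. Keep the arm clear of it: from a start at the left, draw back toward the robot's base before swinging across.
- marker: Bystander: marker pen 17 x 135 x 16 mm lying near the front edge, at the right. Origin under its centre.

How it is judged (in metres and radians):
On the way, in this order (a step that is already met when the one before it is completed fails the run):
1. the shuttle is pushed fully home (within 3 mm) while the first specimen still waits at the gate (value of joint shuttle below 0.003 m and y of mount_a in the frame of feeder above 0 m), for 0.2 s.
2. the lever is pressed down past 0.24 rad with the shuttle home (value of joint shuttle below 0.003 m and value of joint lever above 0.24 rad), for 0.05 s.
At the end, for the whole second after the job is handed in: The shuttle is home within 4 mm, the first specimen stands at rest in its pocket (within about 7 mm of the seat), the lever is back up (under 0.05 rad), and the other two specimens have moved down and rest in the chute against the shut gate (value of joint shuttle below 0.004 m and value of joint lever below 0.05 rad and y of mount_a in the frame of shuttle_seat between -0.006 and 0.008 m and z of mount_a in the frame of shuttle_seat between -0.006 and 0.008 m and x of mount_a in the frame of shuttle_seat between -0.016 and 0.016 m and y of mount_b in the frame of feeder between 0.004 and 0.025 m and height (world z) of each of mount_b, mount_c above 0.06 m and y of mount_c in the frame of feeder between 0.03 and 0.055 m and linear speed of each of mount_a, mount_b, mount_c below 0.02 m/s); the robot touches nothing.
It fails at once if a second specimen passes the gate (y of any of mount_b, mount_c in the frame of feeder below -0.003 m).
It fails at once if a specimen falls off the feeder (height (world z) of any of mount_a, mount_b, mount_c below 0.036 m).
It fails at once if a specimen is lifted out of the chute or the shuttle (height (world z) of any of mount_a, mount_b, mount_c above 0.1 m).
It fails at once if a specimen is touched by the robot (contact force between any of the fingers, the arm and mount_a above 0.3 N or contact force between any of the fingers, the arm and mount_b above 0.3 N or contact force between any of the fingers, the arm and mount_c above 0.3 N).
It fails at once if a bystander is pushed aside by more than 15 mm or lifted (distance of any of lens_can, big_specimen, iron_coupon, slide_box, petri_dish, etchant_bottle, marker from where it was at the start of the episode above 0.015 m).
It also fails if it takes over 51 s, if anything falls off the work surface, if the arm or the gripper's body presses on something with over 40 N, if the wrist force passes 120 N, or if a joint passes its speed limit or range.

ROBOT

A 6-joint arm with a two-finger parallel gripper is mounted at the origin on a cart in front of the work surface, level with it; the furniture and walls round the work are solid. World frame = base frame: x ahead of the robot, y to its left, z up, the work surface at z = 0. Lengths are in m, angles in degrees, forces in N, time in s.
With the tool pointing down it reaches from about 0.275 to 0.825 m from the base axis. Payload 4.9 kg.
Tool frame: the origin (TCP) lies midway between the tips of the shut fingers; the grasp point (between the pads) lies 19 mm behind it; y points along the fingers, z is the direction in which the jaws open and shut, and the axes are right-handed (so a half turn about y gives the same grasp; the last joint's range is limited). The gripper opens to 85 mm and grips with 20 to 120 N. Pads are 22 mm wide; open, the fingers measure 114 mm over their backs; the gripper's body (76 mm by 85 mm) begins 54 mm behind the grasp point. The pads swing forward as they close: fully open they stand 13 mm farther back than shut.
Start: joints at [-81.601, 18.69, -11.035, 60.275, 0, 82.311], TCP at [0.152, -0.528, 0.231] pointing down, gripper open.
Joint ranges: [-152.03, 152.03], [-55.5, 102.48], [-74.3, 77.21], [-110.64, 120.58], [-84.22, 78.4], [-180, 180]. Speed limits (degrees/s): [147.25, 147.25, 180, 180, 180, 180].

INTERFACE

Orientations are given as a 3x3 rotation matrix whose columns are the frame's x, y, z axes.
In Python, from rig import readout, cams, manip gives the robot as it stands.
- The arm moves only by the shell command python3 -m crank 'ROWS' [FORCE]. ROWS is JSON, a list of rows, each a list of 7 numbers: the shift along the tool's x, y, z normalised to -1 to 1, where 1 is 600 mm, then the turn, a rotation vector about the tool's x, y, z normalised to -1 to 1, where 1 is pi rad, then the opening, from -1 (shut) to 1 (fully open), so that 0 is half open. A call has 1 to 20 rows; each row shifts and turns the commanded pose from where the row before left it, along the tool's axes as they then stand; what a row does not reach is not made up. A row lasts 1/10 s, in which the tool goes at most 50 mm and 8.59 degrees, less where a joint would pass 70% of its speed; a pose out of reach is approached as far as the arm can. A call with a number of a shift or a turn outside -1 to 1 is refused whole. A call with a gripper value outside its range is refused whole. The fingers move at their own pace and stop on an object; FORCE is the grip in N (left out, the last holds). Time passes only in rows, so rows that do not move let the fingers close. It gives the time, the measured TCP pose, the force and the opening at its end, in the units of the state.
- readout.get_obs(): the state, without advancing time (a new reading comes with each control period).
- cams.capture(name): name is "side" or "top"; returns a dict with "frame" (420x560x3 uint8, red, green, blue), "depth" (420x560 float32, m along the optical axis (not along the pixel's ray), 0 where there is no reading), "K" (3x3 intrinsics, pixels), "R" (3x3) and "t" (3): a world point X has camera coordinates R X + t. Camera axes: x right, y down, z forward; pixel columns grow to the right and rows downward; lengths in m; the calibration is good to about 2 mm. A picture is of the moment at which its call begins.
- manip.job_done(): hands the job in, once; it reports no verdict.
Trained networks look in a picture, given as the dict that the camera call returned (one of the last four; its "shot" number tells which), for a name from the list of things; names that differ only in an ending like _2 or _b are one class to them, and where a whole thing is asked for, a point or a joint stands for the part that bears it (a point fixed in the world has none). Each returns a list of dicts, best first, with "conf" (0 to 1); they miss things now and then, are a little off and sometimes report something else, mostly with a low value. They report only what shows in the picture. A call takes as long as a camera call.
- cams.recognise(picture, thing): "bbox" ([left, top, right, bottom] in pixels, round what is visible of it).
The state is a dict: "clock": time; "q": joint angles; "qvel": joint speeds; "joint_torque": joint torques, N m; "eef_pos": TCP position; "ee_rot": TCP orientation; "ft_force": force on the tool from outside, world axes, zero at the start; "wrist_torque": the same for the moment, N m; "gripper_width": finger opening in m.
Only numpy, scipy, OpenCV 4.12 (cv2) and the standard library are available. Lean on these libraries where they do the work, as an engineer would, in place of code of your own. Each camera call takes 0.05 s, during which the arm holds its last target.

## Working session

There is one attempt and no reset: what is moved stays moved. The work goes in short steps, Python scripts to look and compute and a shell command to move; the robot and the scene stay as the last step left them, time stands still between calls to the robot, and variables do not carry over. Pictures are saved under pics/ and viewed, and the job is handed in when it is done.

```bash
ls; mkdir -p pics
python3 - <<'E'
from rig import readout, cams
import cv2, pickle
o=readout.get_obs(); print({k:o[k] for k in('clock','q','eef_pos','ee_rot','gripper_width','ft_force')})
for n in('side','top'):
    p=cams.capture(n); cv2.imwrite(f'pics/{n}0.png',p['frame'][:,:,::-1]); pickle.dump(p,open(f'{n}0.pkl','wb'))
    print(n,p['K'],p['R'],p['t'])
    for t in('lever_pad','shuttle_push','feeder','mount_a','shuttle','lever'):
        try: print(t,cams.recognise(p,t)[:3])
        except Exception as e: print(t,e)
E
```

```text
pics
{'clock': 0.0, 'q': array([-8.16020789e+01,  1.87328155e+01, -1.10920040e+01,  6.02754472e+01,
        2.29361227e-03,  8.23121471e+01]), 'eef_pos': array([ 0.15233958, -0.52787057,  0.23049581]), 'ee_rot': array([[-9.60848018e-01, -2.15978138e-04,  2.77075872e-01],
       [-2.77075821e-01,  1.73706543e-03, -9.60846487e-01],
       [-2.73777082e-04, -9.99998468e-01, -1.72889819e-03]]), 'gripper_width': 0.08546489598107661, 'ft_force': array([ 0.44034547,  0.40204781, -0.24516523])}
side [[415.50664218   0.         277.97367801]
 [  0.         415.50664218 208.18922563]
 [  0.           0.           1.        ]] [[ 9.99843414e-01  1.60983533e-02 -7.34779302e-03]
 [-4.82970346e-04 -3.90244829e-01 -9.20710997e-01]
 [-1.76893691e-02  9.20570376e-01 -3.90175947e-01]] [-0.57932365  0.08980401  1.25083475]
lever_pad [{'bbox': [230.7, 218.2, 276.1, 234.2], 'conf': 0.74}, {'bbox': [277.0, 205.0, 283.0, 213.5], 'conf': 0.55}]
shuttle_push [{'bbox': [233.9, 253.8, 257.8, 274.8], 'conf': 0.92}]
feeder []
mount_a [{'bbox': [271.2, 219.5, 275.7, 227.6], 'conf': 0.63}, {'bbox': [273.1, 217.2, 
[... 635 characters left out ...]
f': 0.52}, {'bbox': [339.6, 216.7, 359.8, 232.9], 'conf': 0.5}]
shuttle_push [{'bbox': [338.5, 216.1, 357.9, 230.2], 'conf': 0.48}, {'bbox': [294.2, 217.7, 310.7, 238.8], 'conf': 0.37}]
feeder [{'bbox': [272.4, 190.8, 367.4, 252.5], 'conf': 0.69}, {'bbox': [338.7, 213.9, 356.3, 231.7], 'conf': 0.34}]
mount_a [{'bbox': [301.2, 198.1, 305.9, 205.7], 'conf': 0.51}, {'bbox': [305.2, 197.7, 317.8, 209.3], 'conf': 0.4}, {'bbox': [293.5, 195.1, 301.0, 200.1], 'conf': 0.4}]
shuttle [{'bbox': [338.3, 216.9, 361.3, 231.0], 'conf': 0.71}, {'bbox': [293.7, 209.7, 316.7, 242.1], 'conf': 0.25}]
lever [{'bbox': [296.7, 218.8, 305.3, 240.5], 'conf': 0.6}, {'bbox': [264.8, 219.4, 275.8, 230.8], 'conf': 0.3}]
```

Run:
```python
import cv2,pickle
for n,(a,b,c,d) in(('side',(200,180,330,290)),('top',(240,160,390,270))):
    f=pickle.load(open(n+'0.pkl','rb'))['frame'][:,:,::-1][b:d,a:c]
    cv2.imwrite(f'pics/{n}0z.png',cv2.resize(f,None,fx=5.3,fy=5.3,interpolation=cv2.INTER_CUBIC))
```

```text
(no output)
```

View pics/side0.png

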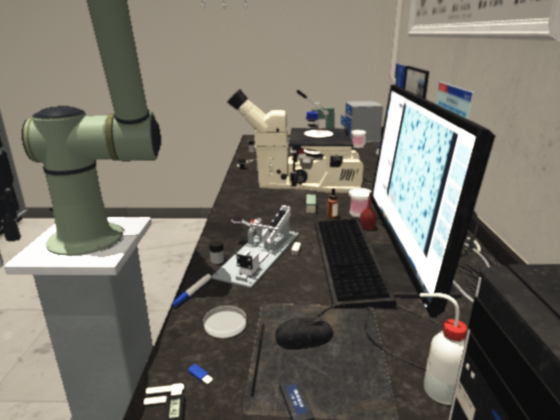

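View pics/top0.png

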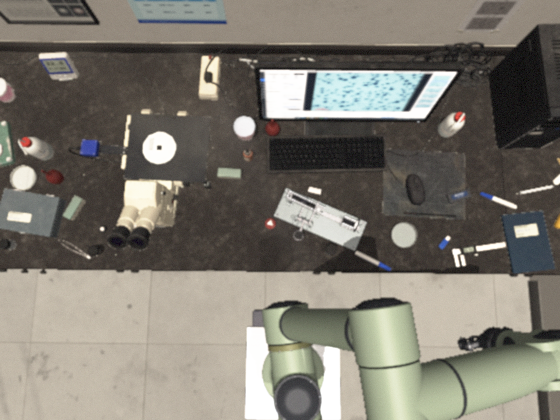

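```bash
sleep 1
```

```text
(no output)
```

View pics/side0z.png

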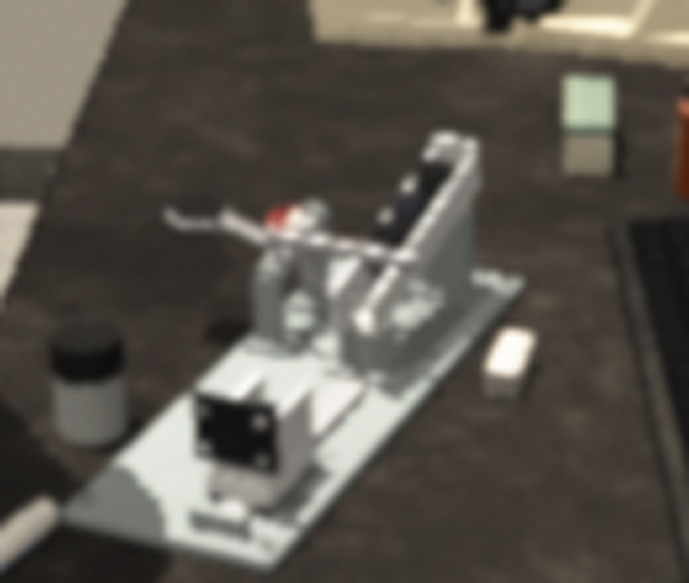

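View pics/top0z.png

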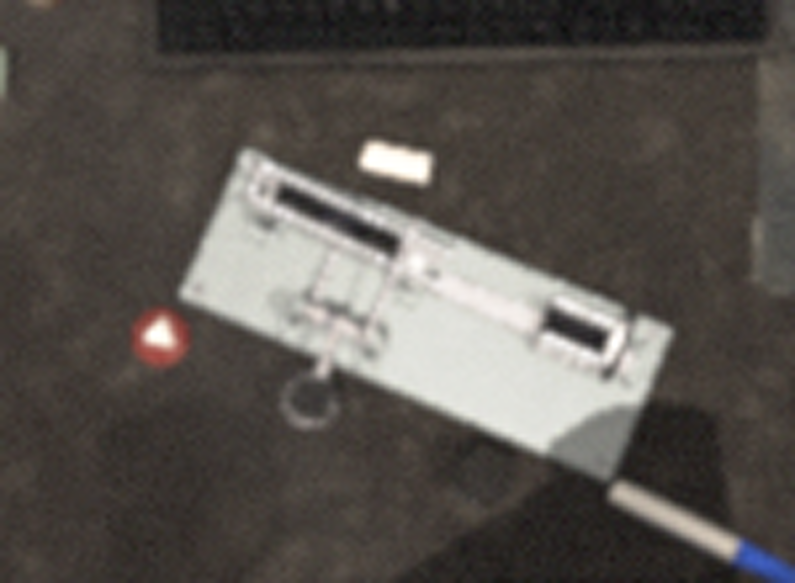

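```bash
cat > h.py <<'E'
import numpy as np,cv2,pickle
from scipy.optimize import least_squares
def proj(p,X):
    X=np.atleast_2d(X)@np.array(p['R']).T+p['t']; u=X@np.array(p['K']).T; return u[:,:2]/u[:,2:]
def f2w(F,X):
    x,y,th=F; c,s=np.cos(th),np.sin(th); X=np.atleast_2d(X)
    return np.c_[x+c*X[:,0]-s*X[:,1], y+s*X[:,0]+c*X[:,1], X[:,2]]
E
python3 - <<'E'
from h import *
T=pickle.load(open('top0.pkl','rb'));S=pickle.load(open('side0.pkl','rb'))
c=np.array([[34,120,8],[34,-195,8],[-78,-195,8],[-78,120,8]])/1000
tz=(np.array([[245,150],[672,328],[615,480],[180,297]])+.5)/5.3-.5+[240,160]
# side: near corners (275,567): x34,y-195 ; (62,517): x-78,y-195; (523,280): x34,y120
sz=(np.array([[523,280],[275,567],[62,517]])+.5)/5.3-.5+[200,180]
pad=np.array([[-115,0,72]])/1000
def r(F,sel):
    a=(proj(T,f2w(F,c))-tz).ravel(); b=(proj(S,f2w(F,c[:3]))-sz).ravel()
    return {'t':a,'s':b,'b':np.r_[a,b]}[sel]
for s in 'tsb':
    q=least_squares(r,[.5,-.05,-.4],args=(s,)); F=q.x; print(s,F[:2],np.degrees(F[2]),np.abs(q.fun).max())
np.save('F.npy',F); c,s=np.cos(F[2]),np.sin(F[2])
# overlay
def box(x0,x1,y0,y1,z): return [[x0,y0,z],[x1,y0,z],[x1,y1,z],[x0,y1,z]]
a=np.linspace(0,6.28,24)
for n,P,(x0,y0,x1,y1) in(('side',S,(200,180,330,290)),('top',T,(240,160,390,270))):
    k=5.3; im=cv2.resize(P['frame'][:,:,::-1][y0:y1,x0:x1],None,fx=k,fy=k,interpolation=cv2.INTER_CUBIC)
    sh=lambda st: box(-22,22,-st,-st,50)
    for col,pts in(((0,0,255),box(-78,34,-195,120,8)),((0,255,0),np.c_[-115+16*np.cos(a),16*np.sin(a),72+0*a]),
      ((255,0,0),box(-12.5,12.5,-36,104,62)), ((0,255,255),[[-60,-14,71],[-60,41,71]])):
        u=(proj(P,f2w(F,np.array(pts)/1000))-[x0,y0]+.5)*k
        cv2.polylines(im,[u.astype(int)],True,col,1)
    cv2.imwrite(f'pics/{n}ov.png',im)
E
```

```text
t [ 0.56096219 -0.07229362] -22.41074107663991 0.34600772533894997
s [ 0.56344901 -0.07587783] -22.29904073636099 0.19867740987939442
b [ 0.56223272 -0.07319889] -22.247387047839325 0.7551073838660045
```

View pics/topov.png

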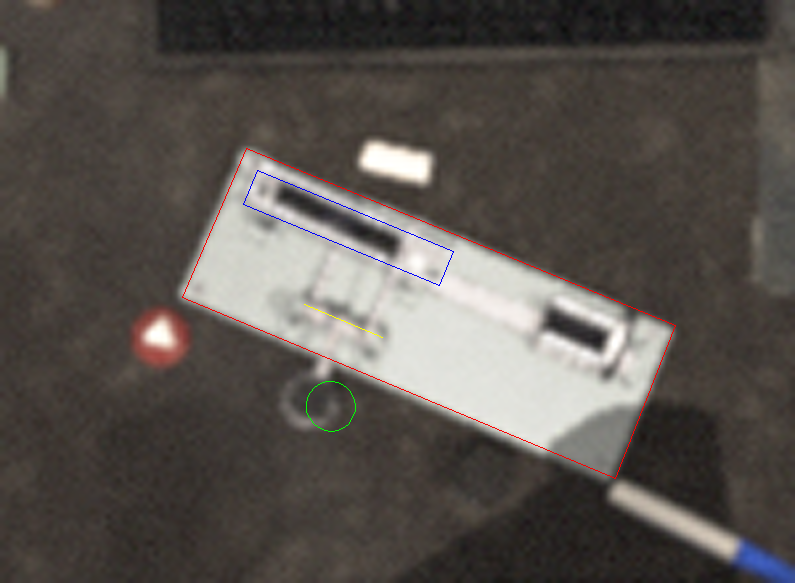

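View pics/sideov.png

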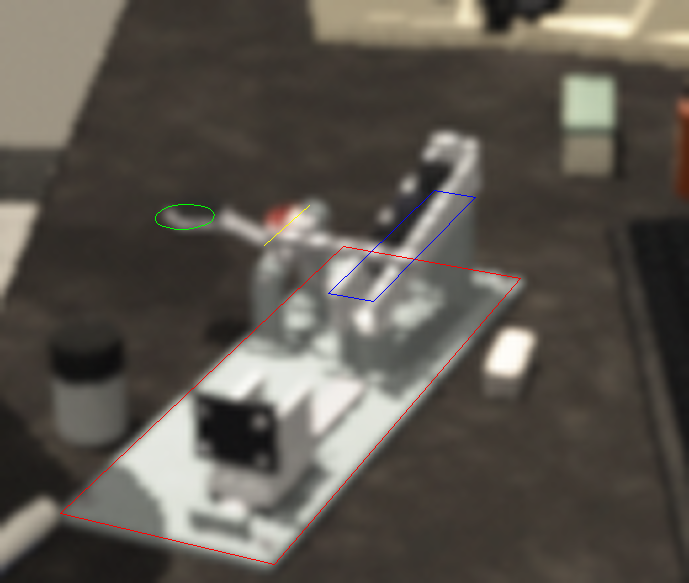

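Run:
```python
from h import *
T=pickle.load(open('top0.pkl','rb'));S=pickle.load(open('side0.pkl','rb'))
F=np.load('F.npy')
def ray(P,u,z):
    R=np.array(P['R']);C=-R.T@P['t'];d=R.T@np.linalg.inv(P['K'])@[u[0],u[1],1]; return C+d*(z-C[2])/d[2]
def w2f(X): c,s=np.cos(F[2]),np.sin(F[2]); d=X[:2]-F[:2]; return np.array([c*d[0]+s*d[1],-s*d[0]+c*d[1]])*1000
t=lambda x,y:((x+.5)/5.3-.5+240,(y+.5)/5.3-.5+160)
s=lambda x,y:((x+.5)/5.3-.5+200,(y+.5)/5.3-.5+180)
print('pad',w2f(ray(T,t(311,402),.070)))
print('plate topmid (top) ',w2f(ray(T,t(622,345),.068)))
print('plate mid (side)',w2f(ray(S,s(235,432),.050)), [w2f(ray(S,s(*q),z)) for q,z in(((196,393),.068),((276,405),.068),((276,472),.032),((196,455),.032))])
for nm,u,z in(('canister',s(90,440),0),('coupon',t(396,165),.016),('red',t(160,338),.02),('marker',t(612,487),.012)):
    P=S if nm=='canister' else T; print(nm,ray(P,u,z),w2f(ray(P,u,z)))
for i in(-8,8): 
  pass
print('push',f2w(F,np.array([[0,-170,50],[0,-100,50],[-115,13.5,72],[-115,13.5,55]])/1000))
c,s_=np.cos(F[2]),np.sin(F[2]);print('xaxis',c,s_,'yaxis',-s_,c)
```

```text
pad [-117.34038933   12.45444463]
plate topmid (top)  [  -3.85808587 -160.24873697]
plate mid (side) [  -1.78338689 -160.42412439] [array([ -19.90856529, -162.95917417]), array([  19.25532733, -158.87180243]), array([  17.75665201, -158.44803568]), array([ -23.84688665, -159.1628716 ])]
canister [ 0.41746783 -0.14343018  0.        ] [-107.39825728 -119.81202609]
coupon [ 0.62674558 -0.07742714  0.016     ] [61.31121096 20.5114974 ]
red [0.50556565 0.08200223 0.02      ] [-111.20878917  122.19308864]
marker [ 0.40957024 -0.22127385  0.012     ] [ -85.23582014 -194.85091877]
push [[ 0.49786964 -0.23054372  0.05      ]
 [ 0.52437208 -0.16575467  0.05      ]
 [ 0.46090477 -0.01716413  0.072     ]
 [ 0.46090477 -0.01716413  0.055     ]]
xaxis 0.9255577711808018 -0.3786064080371942 yaxis 0.3786064080371942 0.9255577711808018
```

```bash
python3 -m crank '[[0,0,0,0,-0.041,0,-1],[0,0,0,0,-0.041,0,-1],[0,0,0,0,-0.041,0,-1],[0,0,0,0,-0.041,0,-1],[0,0,0,0,-0.041,0,-1],[0,0,0,0,-0.041,0,-1],[0,0,0,0,-0.041,0,-1],[0,0,0,0,0,0,-1]]' 60
python3 -m crank '[[-0.0523,0,0.0288,0,0,0,-1],[-0.0523,0,0.0288,0,0,0,-1],[-0.0523,0,0.0288,0,0,0,-1],[-0.0523,0,0.0288,0,0,0,-1],[-0.0523,0,0.0288,0,0,0,-1],[-0.0523,0,0.0288,0,0,0,-1],[-0.0523,0,0.0288,0,0,0,-1],[-0.0523,0,0.0288,0,0,0,-1],[-0.0523,0,0.0288,0,0,0,-1],[-0.0523,0,0.0288,0,0,0,-1],[-0.0523,0,0.0288,0,0,0,-1],[-0.0523,0,0.0288,0,0,0,-1],[0,0,0,0,0,0,-1],[0,0,0,0,0,0,-1]]'
cat >> h.py <<'E'
def stat():
    from rig import readout
    o=readout.get_obs();F=np.load('F.npy');c,s=np.cos(F[2]),np.sin(F[2]);d=o['eef_pos'][:2]-F[:2]
    R=o['ee_rot'];f=o['ft_force']
    print('t',round(o['clock'],2),'fxyz mm',np.round([1000*(c*d[0]+s*d[1]),1000*(-s*d[0]+c*d[1]),1000*o['eef_pos'][2]],1),'F_f',np.round([c*f[0]+s*f[1],-s*f[0]+c*f[1],f[2]],2),
     'yaw',np.degrees(np.arctan2(R[1,2],R[0,2])).round(2),'q',np.round(o['q'],1),'w',round(o['gripper_width'],4))
E
python3 -c "from h import*;stat()"
```

```text
clock: 1.5
eef_pos: [0.1524, -0.5285, 0.2313]
ee_rot: [[-0.379, -0.0, 0.925], [-0.925, 0.0, -0.379], [-0.0, -1.0, -0.0]]
ft_force: [0.2, -0.2, 0.2]
gripper_width: 0.0002
clock: 2.9
eef_pos: [0.4872, -0.258, 0.2311]
ee_rot: [[-0.379, -0.001, 0.925], [-0.925, -0.0, -0.379], [0.0, -1.0, -0.001]]
ft_force: [-0.1, -0.2, -0.2]
gripper_width: -0.0
t 2.9 fxyz mm [   0.5 -199.4  231.1] F_f [-0.02 -0.24 -0.18] yaw -22.26 q [-35.6  18.8 -10.8  60.3  -0.   76.7] w -0.0
```

```bash
python3 -m crank '[[0,0.044,0,0,0,0,-1],[0,0.053,0,0,0,0,-1],[0,0.053,0,0,0,0,-1],[0,0.053,0,0,0,0,-1],[0,0.053,0,0,0,0,-1],[0,0.053,0,0,0,0,-1],[0,0,0,0,0,0,-1]]'
cat >> h.py <<'E'
def snap(name,tag,box,k=5):
    from rig import cams
    p=cams.capture(name);x0,y0,x1,y1=box
    cv2.imwrite(f'pics/{name}{tag}.png',cv2.resize(p['frame'][y0:y1,x0:x1,::-1],None,fx=k,fy=k,interpolation=cv2.INTER_CUBIC));return p
E
python3 -c "
from h import*;stat();snap('side','1',(180,140,330,260+30),5);snap('top','1',(240,160,390,270))"
```

```text
clock: 3.6
eef_pos: [0.483, -0.2574, 0.0423]
ee_rot: [[-0.382, -0.007, 0.924], [-0.924, 0.004, -0.382], [-0.001, -1.0, -0.008]]
ft_force: [-0.5, 0.9, 0.7]
gripper_width: -0.0
t 3.6 fxyz mm [  -3.6 -200.5   42.3] F_f [-0.83  0.64  0.74] yaw -22.44 q [-35.8  30.1 -24.4  35.9  -0.   76.7] w -0.0
```

```bash
sleep 2
```

```text
(no output)
```

View pics/side1.png

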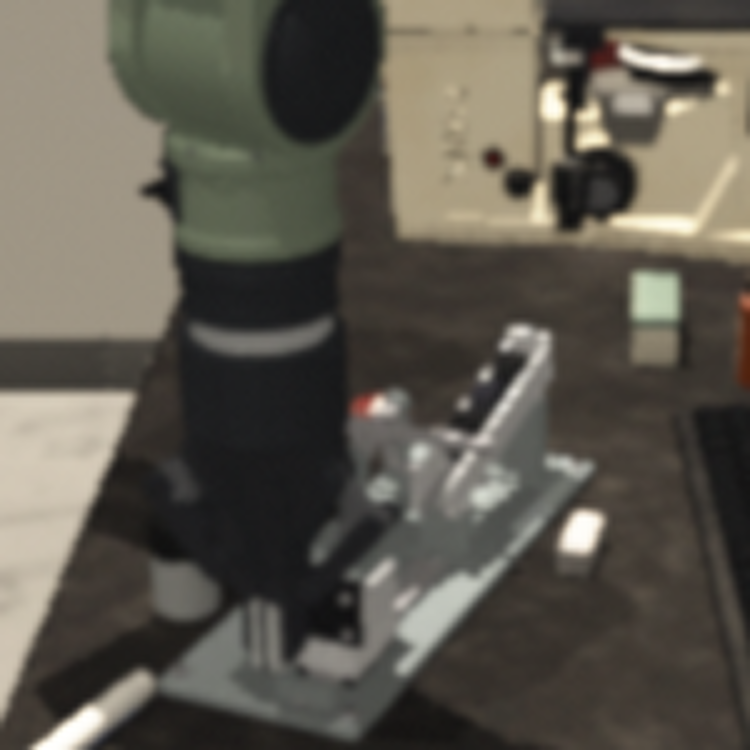

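View pics/top1.png

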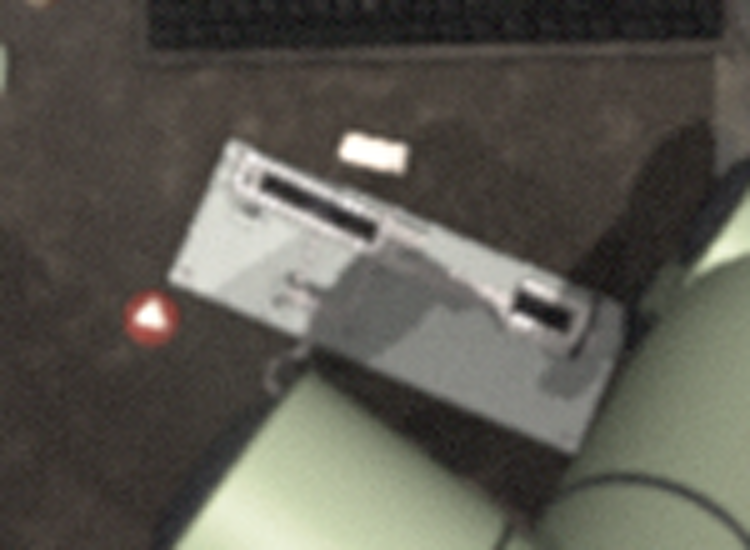

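```bash
python3 -m crank '[[-0.0167,0,0.004,0,0,0,-1],[-0.0167,0,0,0,0,0,-1],[0,0,0,0,0,0,-1],[0,0,0,0,0,0,-1]]' >/dev/null;python3 -c "from h import*;stat()"
python3 -m crank '[[-0.0167,0,0,0,0,0,-1],[-0.0167,0,0,0,0,0,-1],[-0.0083,0,0,0,0,0,-1],[0,0,0,0,0,0,-1]]' >/dev/null;python3 -c "from h import*;stat()"
```

```text
t 4.1 fxyz mm [   3.4 -179.4   46.8] F_f [-0.47 -0.29  0.07] yaw -22.18 q [-33.5  29.8 -24.   36.1  -0.   78.7] w 0.0002
t 4.5 fxyz mm [   2.7 -153.8   45.8] F_f [0.33 0.31 0.45] yaw -22.17 q [-30.8  29.8 -24.2  36.    0.   81.3] w 0.0
```

```bash
for i in 1; do python3 -m crank '[[-0.0083,0,0,0,0,0,-1],[-0.0083,0,0,0,0,0,-1],[0,0,0,0,0,0,-1]]' >/dev/null;python3 -c "from h import*;stat()"; 
python3 -m crank '[[-0.0083,0,0,0,0,0,-1],[-0.0083,0,0,0,0,0,-1],[0,0,0,0,0,0,-1]]' >/dev/null;python3 -c "from h import*;stat()"; done; python3 -c "
from h import*;snap('side','2',(180,140,330,260+30),5)"
```

```text
t 4.8 fxyz mm [   2.7 -144.3   45.8] F_f [0.46 0.78 0.29] yaw -22.22 q [-29.9  29.8 -24.2  36.    0.   82.4] w 0.0001
t 5.1 fxyz mm [   2.8 -134.3   45.8] F_f [-0.29  0.01  0.93] yaw -22.21 q [-28.8  29.8 -24.2  36.    0.   83.4] w 0.0002
```

View pics/side2.png

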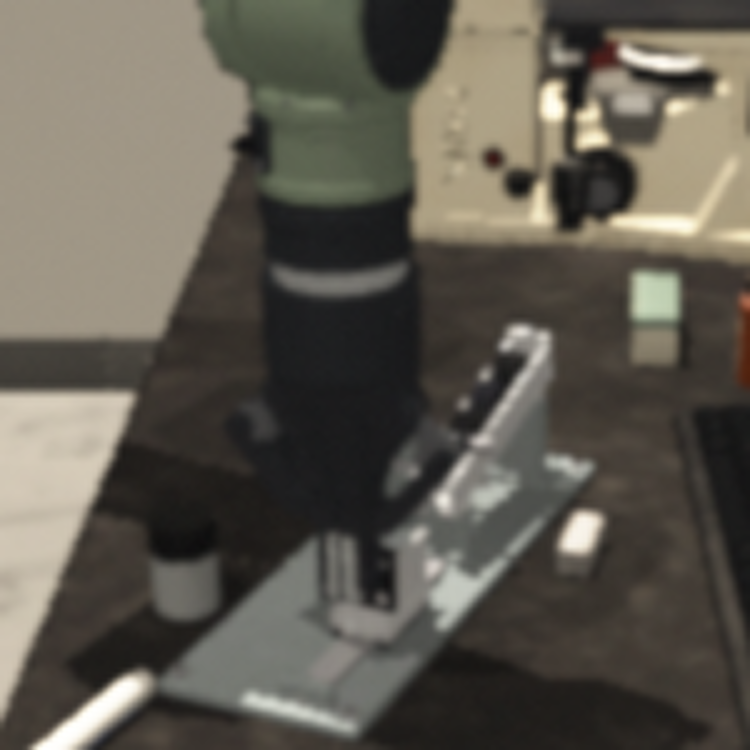

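```bash
for i in 1; do python3 -m crank '[[-0.0083,0,0,0,0,0,-1],[-0.0083,0,0,0,0,0,-1],[0,0,0,0,0,0,-1]]' >/dev/null;python3 -c "from h import*;stat()"; 
python3 -m crank '[[-0.0083,0,0,0,0,0,-1],[0,0,0,0,0,0,-1]]' >/dev/null;python3 -c "from h import*;stat()"; 
python3 -m crank '[[-0.0083,0,0,0,0,0,-1],[0,0,0,0,0,0,-1]]' >/dev/null;python3 -c "from h import*;stat()"; done; python3 -c "
from h import*;snap('side','3',(180,140,330,260+30),5)"
```

```text
t 5.45 fxyz mm [   2.8 -124.3   45.9] F_f [-0.76 -0.55  0.29] yaw -22.2 q [-27.8  29.9 -24.1  36.    0.   84.4] w 0.0002
t 5.65 fxyz mm [   2.9 -119.4   45.9] F_f [ 0.4   0.62 -0.84] yaw -22.22 q [-27.3  29.9 -24.1  36.    0.   85. ] w 0.0002
t 5.85 fxyz mm [   2.9 -114.5   45.9] F_f [ 0.75 -0.45 -0.57] yaw -22.22 q [-26.7  29.9 -24.1  36.    0.   85.5] w 0.0001
```

View pics/side3.png

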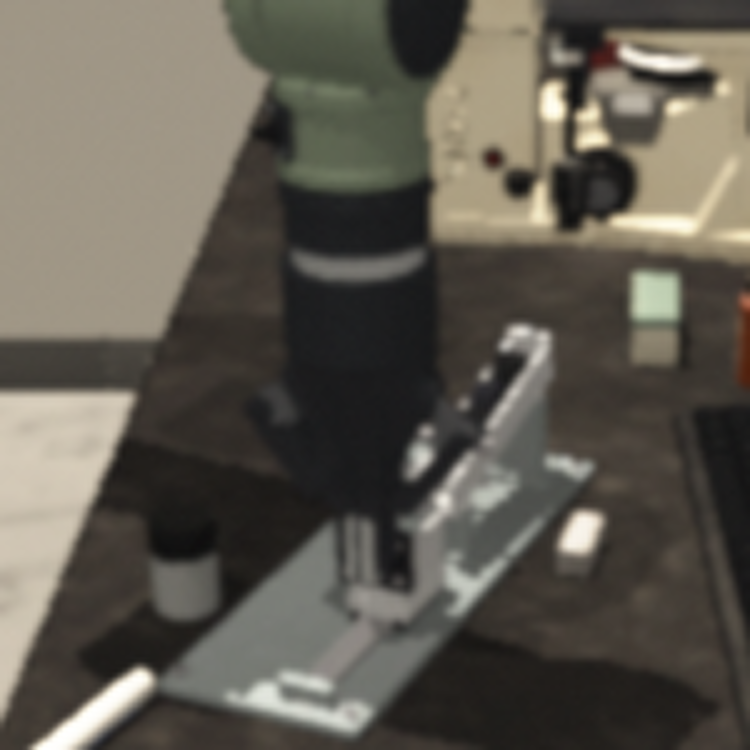

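Still sliding. Continuing in small steps and watching the force.

```bash
S='from h import*;stat()'
python3 -m crank '[[-0.0083,0,0,0,0,0,-1],[0,0,0,0,0,0,-1]]' >/dev/null;python3 -c "$S"; 
python3 -m crank '[[-0.005,0,0,0,0,0,-1],[0,0,0,0,0,0,-1]]' >/dev/null;python3 -c "$S"; 
python3 -m crank '[[-0.005,0,0,0,0,0,-1],[0,0,0,0,0,0,-1]]' >/dev/null;python3 -c "$S"
```

```text
t 6.1 fxyz mm [   2.8 -109.6   45.9] F_f [ 0.54 -1.45  0.15] yaw -22.22 q [-26.2  29.9 -24.   36.1   0.   86. ] w 0.0002
t 6.3 fxyz mm [   2.9 -106.8   45.9] F_f [0.14 0.81 0.77] yaw -22.24 q [-25.9  29.9 -24.   36.1   0.   86.3] w -0.0
t 6.5 fxyz mm [   2.9 -103.8   45.9] F_f [-0.06  0.32 -0.95] yaw -22.24 q [-25.6  30.  -24.   36.1   0.   86.6] w 0.0003
```

```bash
S='from h import*;stat()'
python3 -m crank '[[-0.005,0,0,0,0,0,-1],[0,0,0,0,0,0,-1]]' >/dev/null;python3 -c "$S"; 
python3 -m crank '[[-0.005,0,0,0,0,0,-1],[0,0,0,0,0,0,-1]]' >/dev/null;python3 -c "$S"; 
python3 -m crank '[[-0.005,0,0,0,0,0,-1],[0,0,0,0,0,0,-1]]' >/dev/null;python3 -c "$S"
```

```text
t 6.7 fxyz mm [   2.9 -100.8   45.9] F_f [-0.1  -0.1   0.74] yaw -22.23 q [-25.3  30.  -23.9  36.1   0.   86.9] w 0.0005
t 6.9 fxyz mm [  2.9 -97.7  45.9] F_f [0.19 0.42 0.55] yaw -22.23 q [-25.   30.  -23.9  36.1   0.   87.2] w 0.0
t 7.1 fxyz mm [  2.9 -97.6  46. ] F_f [-1.   -9.1   0.39] yaw -22.33 q [-24.8  30.  -23.8  36.2  -0.4  87.6] w 0.0003
```

```bash
S='from h import*;stat()'
python3 -m crank '[[-0.003,0,0,0,0,0,-1],[0,0,0,0,0,0,-1],[0,0,0,0,0,0,-1]]' >/dev/null;python3 -c "$S"; python3 -c "
from h import*;p=snap('side','4',(180,140,330,290),5);snap('top','4',(240,160,390,270))"
```

```text
t 7.4 fxyz mm [  2.9 -97.5  46. ] F_f [ -1.44 -11.1    1.44] yaw -22.4 q [-24.7  30.  -23.8  36.2  -0.5  87.7] w -0.0002
```

View pics/side4.png

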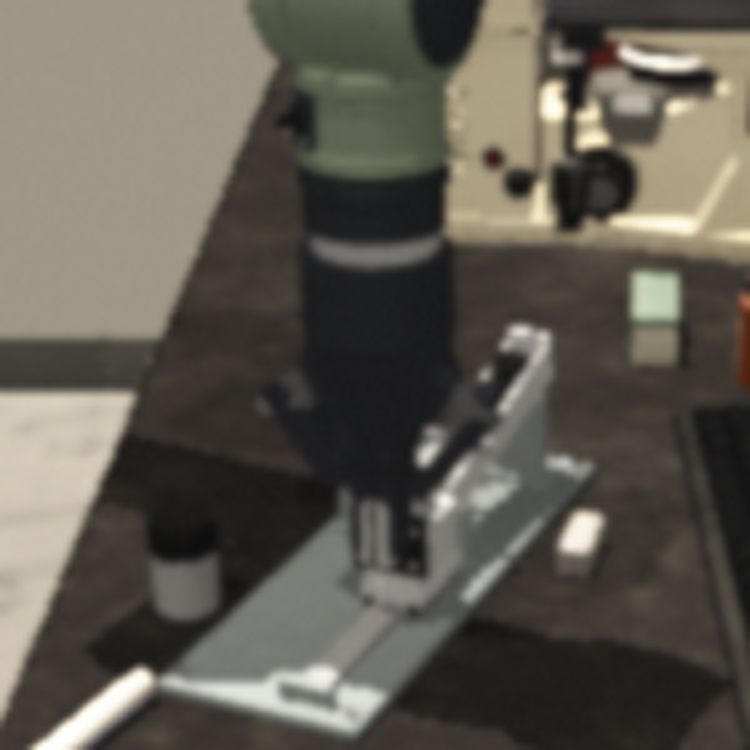

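```bash
S='from h import*;stat()'
python3 -m crank '[[0.033,0,0,0,0,0,-1],[0.033,0,0,0,0,0,-1],[0,-0.058,0,0,0,0,-1],[0,-0.058,0,0,0,0,-1],[0,-0.058,0,0,0,0,-1],[0,0,0,0,0,0,-1],[-0.06,0,-0.05,0,0,0,-1],[-0.06,0,-0.05,0,0,0,-1],[-0.06,0,-0.05,0,0,0,-1],[-0.06,0,-0.05,0,0,0,-1],[0,0,0,0,0,0,-1],[0,0,0,0,0,0,-1]]' >/dev/null;python3 -c "$S"; python3 -c "
from h import*;p=snap('side','5',(180,140,330,290),5);snap('top','5',(240,160,390,270))"
```

```text
t 8.7 fxyz mm [-117.8   11.9  150. ] F_f [0.85 0.56 0.01] yaw -22.1 q [-11.4  13.5 -31.2  45.2  -0.  100.7] w -0.0001
```

View pics/side5.png

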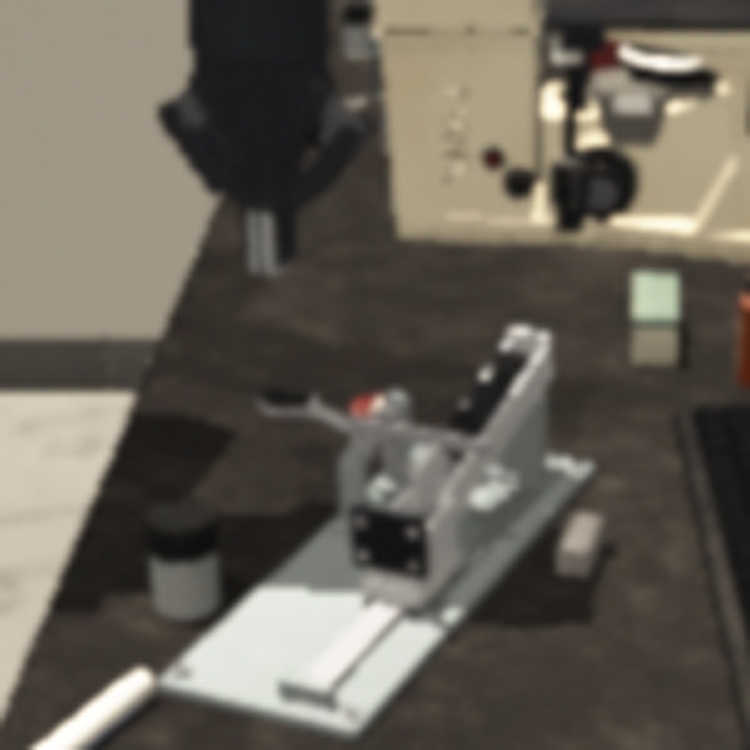

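View pics/top5.png

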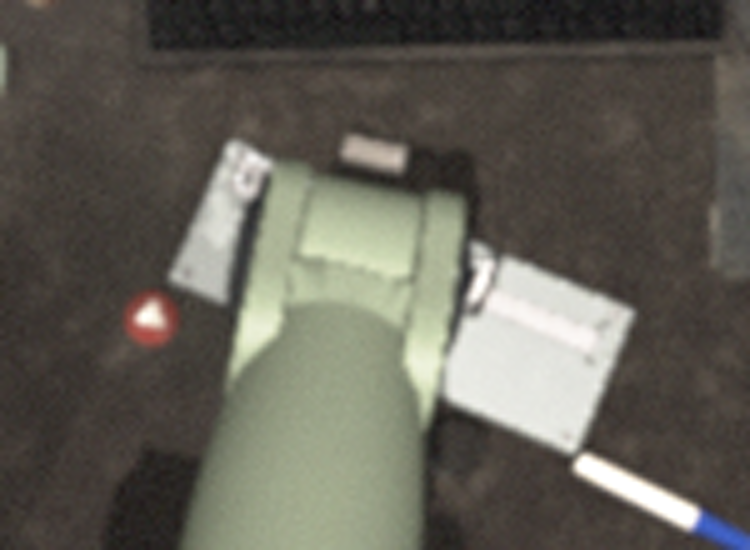

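```bash
python3 -c "
from h import*
S=pickle.load(open('side0.pkl','rb'));F=np.load('F.npy')
for q in([-116,12.5,72],[-118,12,150],[-116,0,72]):
  u=proj(S,f2w(F,np.array([q])/1000))[0]; print(q,u,((u-[180,140])+.5)*5-.5)"
```

```text
[-116, 12.5, 72] [236.15310752 218.66177616] [282.76553761 395.30888079]
[-118, 12, 150] [234.14677945 193.34752575] [272.73389727 268.73762876]
[-116, 0, 72] [234.06055702 220.3351992 ] [272.30278508 403.67599598]
```

```bash
S='from h import*;stat()'
python3 -m crank '[[0,0.04,-0.005,0,0,0,-1],[0,0.04,0,0,0,0,-1],[0,0.035,0,0,0,0,-1],[0,0,0,0,0,0,-1],[0,0,0,0,0,0,-1],[0,0,0,0,0,0,-1]]' >/dev/null;python3 -c "$S"
python3 -m crank '[[0,0.01,0,0,0,0,-1],[0,0,0,0,0,0,-1],[0,0,0,0,0,0,-1]]' >/dev/null;python3 -c "$S"
```

```text
t 9.4 fxyz mm [-118.8   10.8   82.2] F_f [0.47 0.42 0.36] yaw -22.31 q [-11.6  18.7 -36.3  34.9   0.  100.8] w 0.0001
t 9.7 fxyz mm [-120.    11.1   75.5] F_f [-1.16  0.1  -0.43] yaw -22.25 q [-11.5  19.2 -36.8  34.    0.  100.8] w -0.0002
```

Now the press: about 14 mm, then small steps until the force jumps.

```bash
S='from h import*;stat()'
python3 -m crank '[[0,0.013,0,0,0,0,-1],[0,0.013,0,0,0,0,-1],[0,0,0,0,0,0,-1]]' >/dev/null;python3 -c "$S"
python3 -m crank '[[0,0.004,0,0,0,0,-1],[0,0,0,0,0,0,-1]]' >/dev/null;python3 -c "$S"
python3 -m crank '[[0,0.004,0,0,0,0,-1],[0,0,0,0,0,0,-1]]' >/dev/null;python3 -c "$S"; python3 -c "
from h import*;p=snap('side','6',(180,140,330,290),5)"
```

```text
t 10.0 fxyz mm [-120.6   11.6   58.9] F_f [-2.95  2.52  4.39] yaw -22.22 q [-1.150e+01  2.070e+01 -3.780e+01  3.150e+01  1.000e-01  1.008e+02] w 0.0001
t 10.2 fxyz mm [-120.6   11.7   57.1] F_f [-1.87  3.99  4.53] yaw -22.22 q [-1.150e+01  2.090e+01 -3.780e+01  3.130e+01  1.000e-01  1.008e+02] w -0.0001
t 10.4 fxyz mm [-120.5   11.7   55.1] F_f [-2.87  3.82  8.93] yaw -22.22 q [-1.150e+01  2.110e+01 -3.800e+01  3.100e+01  1.000e-01  1.008e+02] w -0.0001
```

View pics/side6.png

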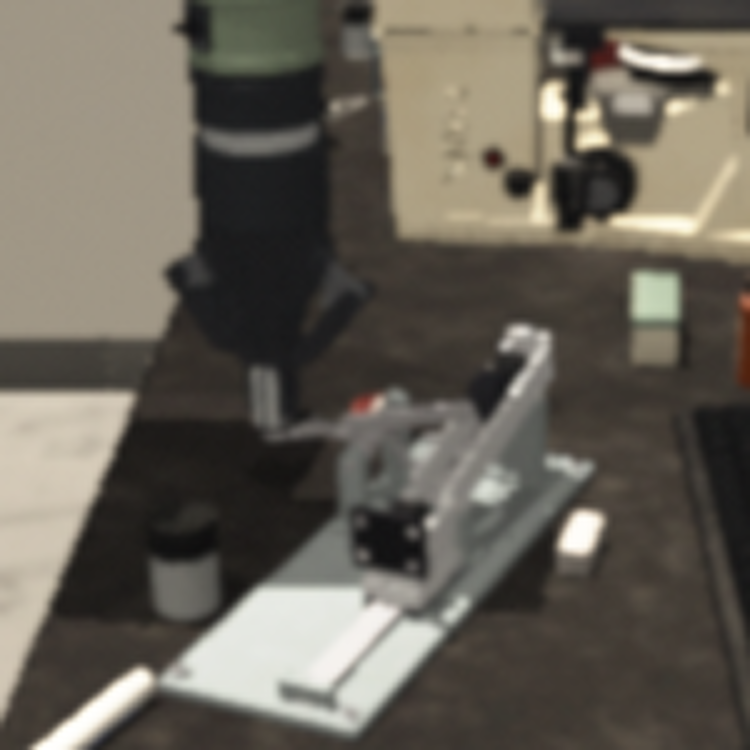

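```bash
S='from h import*;stat()'
python3 -m crank '[[0,0.003,0,0,0,0,-1],[0,0,0,0,0,0,-1],[0,0,0,0,0,0,-1],[0,0,0,0,0,0,-1],[0,0,0,0,0,0,-1],[0,0,0,0,0,0,-1],[0,0,0,0,0,0,-1],[0,0,0,0,0,0,-1],[0,0,0,0,0,0,-1],[0,0,0,0,0,0,-1],[0,0,0,0,0,0,-1],[0,0,0,0,0,0,-1]]' >/dev/null;python3 -c "$S"; python3 -c "
from h import*;p=snap('side','7',(225,180,305,270),7)"
```

```text
t 11.65 fxyz mm [-120.3   11.8   54.5] F_f [-7.63  3.76 19.8 ] yaw -22.22 q [-1.150e+01  2.110e+01 -3.800e+01  3.080e+01  1.000e-01  1.008e+02] w -0.0001
```

View pics/side7.png

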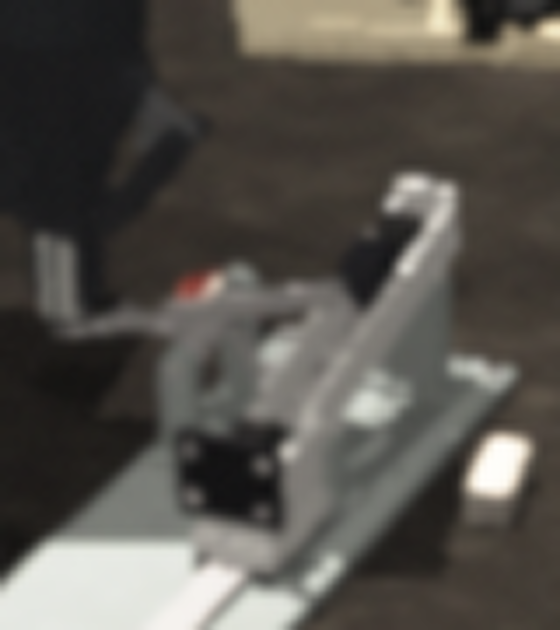

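```bash
S='from h import*;stat()'
python3 -m crank '[[0,0,0,0,0,0,-1],[0,0,0,0,0,0,-1],[0,0,0,0,0,0,-1],[0,0,0,0,0,0,-1],[0,0,0,0,0,0,-1],[0,0,0,0,0,0,-1]]' >/dev/null;python3 -c "$S"
python3 -c "
from h import*;p=snap('side','8',(225,180,305,270),7)
print([(t,cams.recognise(p,t)) for cams in [__import__('rig').cams] for t in ['mount_a']])"
python3 -m crank '[[0,-0.014,0,0,0,0,-1],[0,-0.014,0,0,0,0,-1],[0,-0.014,0,0,0,0,-1],[0,-0.03,0,0,0,0,-1],[0,-0.06,0,0,0,0,-1],[0,-0.06,0,0,0,0,-1],[0,-0.06,0,0,0,0,-1],[0,0,0,0,0,0,-1],[0,0,0,0,0,0,-1]]' >/dev/null;python3 -c "$S"
python3 -c "
from h import*;p=snap('side','9',(225,180,305,270),7)"
```

```text
t 12.3 fxyz mm [-120.3   11.8   54.5] F_f [-6.25  3.33 19.47] yaw -22.22 q [-1.150e+01  2.110e+01 -3.800e+01  3.080e+01  1.000e-01  1.008e+02] w 0.0001
[('mount_a', [{'bbox': [275.0, 217.0, 280.1, 222.5], 'conf': 0.57}])]
t 13.3 fxyz mm [-119.6   11.   205. ] F_f [-0.58 -0.52 -0.15] yaw -22.26 q [-11.5   9.9 -26.9  53.1  -0.  100.8] w -0.0003
```

View pics/side9.png

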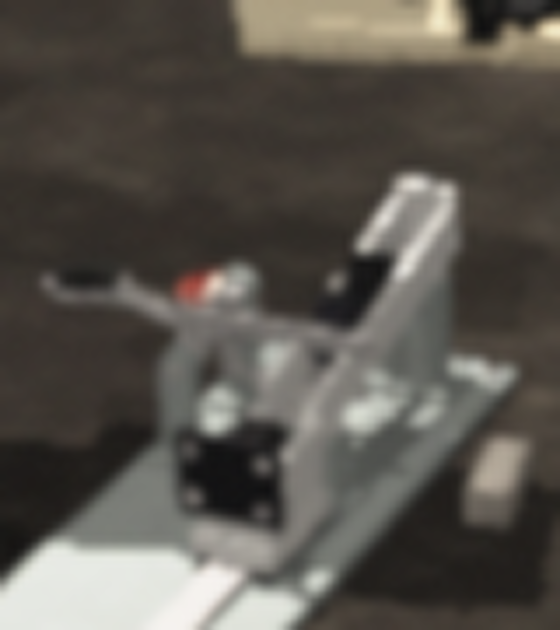

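```bash
S='from h import*;stat()'
python3 -m crank '[[0.06,-0.01,0,0,0,0,-1],[0.06,0,0,0,0,0,-1],[0.06,0,0,0,0,0,-1],[0.06,0,0,0,0,0,-1],[0.06,0,0,0,0,0,-1],[0.06,0,0,0,0,0,-1],[0.06,0,0,0,0,0,-1],[0.06,0,0,0,0,0,-1],[0.06,0,0,0,0,0,-1],[0.06,0,0,0,0,0,-1],[0,0,0,0,0,0,-1],[0,0,0,0,0,0,-1]]' >/dev/null;python3 -c "$S"
python3 -c "
from h import*;p=snap('top','10',(265,180,385,260),6.5);snap('side','10',(150,130,350,310),4)
T=p;F=np.load('F.npy')
# points with height map
R=np.array(p['R']);K=np.array(p['K']);D=p['depth']
v,u=np.mgrid[180:260,265:385];d=D[180:260,265:385]
X=np.stack([(u-K[0,2])/K[0,0]*d,(v-K[1,2])/K[1,1]*d,d],-1).reshape(-1,3)
W=(X-p['t'])@R;c,s=np.cos(F[2]),np.sin(F[2]);e=W[:,:2]-F[:2]
fx=(c*e[:,0]+s*e[:,1])*1000;fy=(-s*e[:,0]+c*e[:,1])*1000
m=(abs(fx)<5)&(fy>-110)&(fy<110);o=np.argsort(fy[m])
for a in range(-100,105,5):
  k=m&(abs(fy-a)<2.5); print(a,np.round(W[k,2]*1000).astype(int))
"
```

```text
t 14.55 fxyz mm [-121.3 -348.8  208.6] F_f [ 0.12 -0.84 -0.54] yaw -22.36 q [-56.7  11.8 -24.   54.5   0.   55.6] w -0.0003
-100 [15 13 14  8]
-95 [13 18]
-90 [59 10]
-85 [69 71 71 68]
-80 [51 63 70 62 68]
-75 [49 51 55]
-70 [58 63 55]
-65 [64 56 67 60 67]
-60 [59 58 65 63]
-55 [62 69 57 57 61]
-50 [54 48 59 35]
-45 [38 43 34]
-40 [38 36 42 38]
-35 [36 12 31 15 34]
-30 [44  8]
-25 [46 10 10]
-20 [48 45 40 31]
-15 [43 40 46]
-10 [42 36 42 43]
-5 [73 74 74]
0 [70 74 79 67]
5 [81 72 72 77 77]
10 [77 87 86 84]
15 [89 86 85 80]
20 [78 78 74 79 87]
25 [81 82 78]
30 [82 88 72 79 73]
35 [87 84 87]
40 [88 87 85 88 84]
45 [81 88 98 87 88]
50 [91 89 81]
55 [80 89 86 83 81]
60 [81 57]
65 []
70 []
75 [61  8]
80 [69 71 11]
85 [58 63 59]
90 [65 73 63 70]
95 [64 66 59]
100 [103   6]
```

View pics/top10.png

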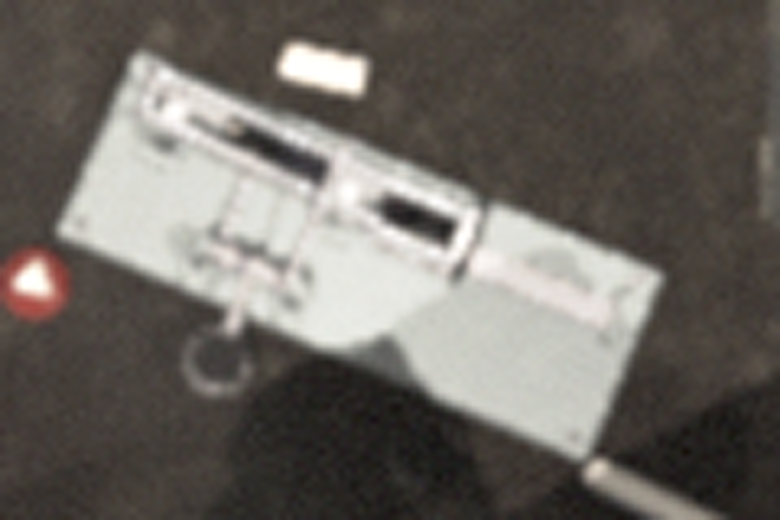

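View pics/side10.png

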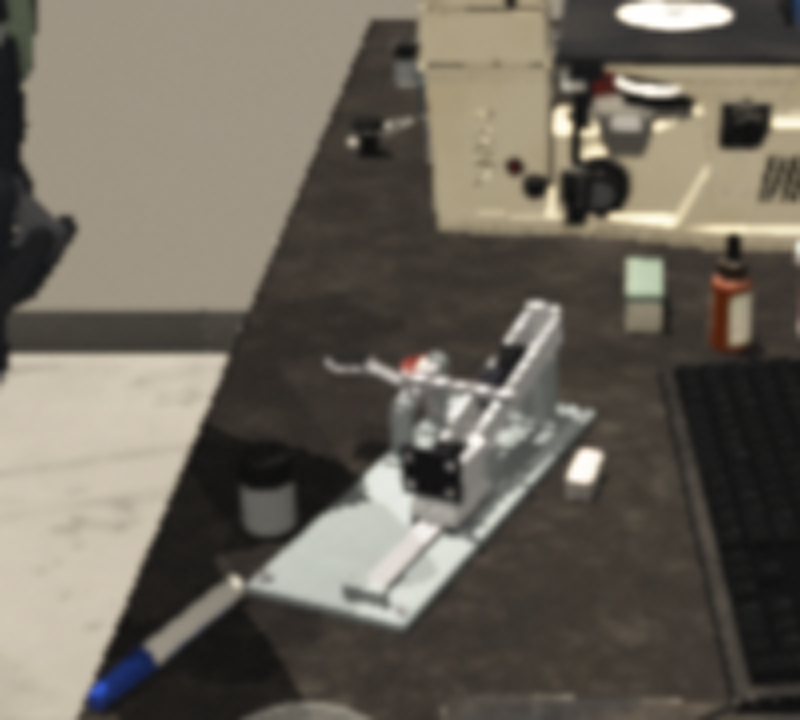

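```bash
python3 -m crank '[[0,0,0,0,0,0,-1],[0,0,0,0,0,0,-1],[0,0,0,0,0,0,-1],[0,0,0,0,0,0,-1],[0,0,0,0,0,0,-1]]' | head -1; python3 -c "
from rig import manip; print(manip.job_done())"
```

```text
clock: 15.15
the job is handed in; nothing more can be done
None
```

I pushed the shuttle home, pressed the lever to its stop and held it there for about 2 s, then let it up and backed the arm clear. I handed the job in at about 15 s; it reported no verdict.

**Last checks:**
- **Shuttle:** it stopped against the chute foot, with the push force jumping to about 11 N. Its thumb plate sat at the same pixels before and after the release, so the specimen rolling in did not move it.
- **First specimen:** the depth readings show it in the pocket, with its top near 63 mm, centred within a few mm of the seat. They are noisy, roughly ±5 mm.
- **Other two specimens:** depth puts them in the chute from about 10 to 58 mm up from the gate, at rest behind it, with the upper chute empty.
- **Lever:** it is back up in the pictures. It carried about 20 N at its stop.
- **Bystanders:** those in the last pictures look unmoved. I did not measure their positions.

**Disagreements:** the fits of the feeder's pose from the two cameras differed by about 4 mm, so I relied on the measured force for both contacts. The finger pad was about 12 mm up the chute from the gate line, level with the middle of the lever posts.

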